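# Clip the instrument shelf onto the slotted stand

## Task

Mount the small blue clip-on shelf on the slotted stand (the white fin is its grip): push both of its steel hook tabs into the two slots of the dark strip, then press it down until it is fully seated and the brass locking pin has sprung out into the shelf's back, and let go. The strip can be clamped at different heights, so feel for the slots. Leave the red-capped vial, the steel cup and the brown bottle where they stand.

Things in the scene. Friction and masses are not known exactly. Their poses are not given: they have to be found in the camera images.
- bracket_grip (a point): Loose blue clip-on shelf (about 0.16 kg) standing upright on the worktop; this point is the centre of its white grip fin, 140 mm above the shelf's underside. x points out of its back, the way the tabs are pushed in; y across; z up. Fin 36 mm long (x), 16 mm thick (y: grasp across it), free 20 mm above and below this point. The back face lies 30 mm ahead (+x) of it.
- bracket_back (a point): Same shelf and axes: point on the flat back face of its spine (24 mm wide, 120 mm high), at the locking-pin hole (12 wide, 10 mm high) midway between the two tabs; 30 mm ahead (+x) of the grip point and 57.5 mm below it, 82.5 mm above the underside.
- bracket_tab (a point): Same shelf and axes: tip of the upper of two alike steel hook tabs, 11 mm out (+x) of the back face, 95 mm above the underside; the lower tab is 46 mm below. Each is 10 mm wide and 18 mm high at the tip: a neck 6 mm long and 10 mm high (undersides 94 and 48 mm above the shelf's underside), then a lip that hangs 8 mm lower than the neck.
- bracket: Same shelf and axes: lower edge of the back face, on the underside. The tray at the foot is 84 mm long, reaching forward (-x) from here, and 80 mm wide, with a 14 mm rim.
- stand_face (a point): Fixed stand: two aluminium posts and between them a dark steel slotted strip, 45 mm wide, 4 mm thick. This point is on the strip's front face, on its centre line, 137.5 mm above the worktop. x points into the strip (push direction), y across, z up. The strip is clamped at a height that is not reported: the brass pin's centre is level with this point give or take 15 mm.
- stand: Same stand and axes: point on the worktop under the strip's front face. Base plate 150 x 150 x 12 mm, reaching 50 mm in front (-x) of here; posts 211 mm high. The strip has two slots one above the other, 14 mm wide, 23 mm high, 46 mm apart; their lower edges are 11.5 mm above and 34.5 mm below the pin's centre. Behind them is free space for the lips.
- lock_pin (a joint): Sprung brass pin, 8 mm across, midway between the slots, standing 5 mm out: 0 = out, 0.005 = pressed flush (m; 3 to 5 N). The shelf's back presses it in when the tabs are in; it springs out into the shelf's hole when seated: necks on the slots' lower edges, bracket_back level with the pin, up to 2 mm play. To go in, hold the shelf 8 to 13 mm (best 10.5) higher.
- red_vial_mid (a point): Bystander: red-capped vial, 26 mm across, 54 mm high, point half-way up.
- cup_mid (a point): Bystander: steel cup, 56 mm across, 64 mm high, point half-way up.
- iodine_mid (a point): Bystander: brown bottle with yellow cap, 48 mm across, 105 mm high, point half-way up.
Mind the look-alikes: they are no part of the job. Of the things that look like the bracket, the largest one is meant.

How it is judged:
By the outcome, as a careful person would: the job done as asked, in the order asked, and still so for the second after the job is handed in, with the robot touching nothing.
It also fails if it takes over 43 s, if anything falls off the work surface, if the arm or the gripper's body presses on something with over 40 N, if the wrist force passes 120 N, or if a joint passes its speed limit or range.

## Robot

A 6-joint arm with a two-finger parallel gripper is mounted at the origin on a cart in front of the work surface, level with it; the furniture and walls round the work are solid. World frame = base frame: x ahead of the robot, y to its left, z up, the work surface at z = 0. Lengths are in m, angles in degrees, forces in N, time in s.
With the tool pointing down it reaches from about 0.25 to 0.725 m from the base axis. Payload 9.7 kg.
Tool frame: the origin (TCP) lies at the very end of the fingers, on their centre line; the grasp point (between the pads) lies 19 mm behind it (bot.grip_depth is the distance from the TCP to the grasp point, in m); z points along the fingers, y is the direction in which the jaws open and shut (so a half turn about z gives the same grasp; the last joint's range is limited). The gripper opens to 85 mm and grips with 20 to 120 N. Pads are 22 mm wide; open, the fingers measure 114 mm over their backs; the gripper's body (76 mm by 85 mm) begins 54 mm behind the grasp point. The pads swing forward as they close: fully open they stand 13 mm farther back than shut.
Start: joints at [-65.489, 4.979, 10.078, 95.1, 0, 90], TCP at [0.228, -0.5, 0.21] pointing down, gripper open.
Joint ranges: [-179.16, 179.16], [-48.56, 103.87], [-65.8, 70.77], [-126.05, 130.52], [-82.76, 87.17], [-180, 180]. Speed limits (degrees/s): [127.2, 127.2, 147.25, 180, 180, 180].

## Interface

Orientations are given as [roll, pitch, yaw] about the fixed x, y, z axes, in that order (R = Rz(yaw) Ry(pitch) Rx(roll)).
In Python, from workcell import telemetry, optics, order, bot gives the robot as it stands. The module is installed in compiled form; this text tells all that it offers.
- The arm moves only by the shell command python3 -m inch 'ROWS' [FORCE]. ROWS is JSON, a list of rows, each a list of 7 numbers: the shift along the tool's x, y, z in m, then the turn, a rotation vector about the tool's x, y, z in rad, then the closure, from 0 (fully open) to 1 (shut). In form: [[tx, ty, tz, rx, ry, rz, grip], ...]. A call has 1 to 12 rows; each row is the pose to reach, as a shift and turn from the pose commanded when the call began, along the tool's axes at that moment; what a row does not reach only later rows make up. A row lasts 1/12 s, in which the tool goes at most 41.7 mm and 7.16 degrees, less where a joint would pass 70% of its speed; a pose out of reach is approached as far as the arm can. A call with a gripper value outside its range is refused whole. The fingers move at their own pace and stop on an object; FORCE is the grip in N (left out, the last holds). Time passes only in rows, so rows that repeat a pose let the fingers close. It gives the time, the measured TCP pose, the force and the opening at its end, in the units of the state.
- telemetry.get_obs(): the state, without advancing time (a new reading comes with each control period).
- optics.camera(name): name is "scene" or "top" or "wrist"; returns (picture, depth): 384x512x3 uint8, red, green, blue; 384x512 float32, m along the optical axis (not along the pixel's ray), 0 where there is no reading.
- optics.camera_info(name): a dict with "camera_matrix" (3x3 intrinsics, pixels), "xyz" and "attitude" of the camera in the world; the wrist camera has in their place "mount" (4x4, takes a point from camera to tool coordinates, whose origin is the TCP and whose axes are the flange's). Camera axes: x right, y down, z forward; pixel columns grow to the right and rows downward; lengths in m; the calibration is good to about 2 mm. A picture is of the moment at which its call begins: read the wrist's pose just before it. camera_info takes no time and is no camera call.
- order.job_done(): hands the job in, once; it reports no verdict.
The state is a dict: "time": time; "q": joint angles; "qd": joint speeds; "joint_efforts": joint torques, N m; "ee_pos": TCP position; "tcp_rot": TCP orientation; "wrist_force": force on the tool from outside, world axes, zero at the start; "torque": the same for the moment, N m; "opening": finger opening in m.
Only numpy, scipy, OpenCV 4.12 (cv2) and the standard library are available. Lean on these libraries where they do the work, as an engineer would, in place of code of your own. Each camera call takes 0.05 s, during which the arm holds its last target. There are 200 camera calls.

## Working session

There is one attempt and no reset: what is moved stays moved. The work goes in short steps, Python scripts to look and compute and a shell command to move; the robot and the scene stay as the last step left them, time stands still between calls to the robot, and variables do not carry over. Pictures are saved under pics/ and viewed, about 8 in all and at most 12, crops included, and the job is handed in when it is done.

```bash
mkdir -p pics; cat > h.py <<'E'
import numpy as np, cv2
from scipy.spatial.transform import Rotation as R
from workcell import telemetry, optics, order, bot
def pose():
    o=telemetry.get_obs(); T=np.eye(4); T[:3,3]=o["ee_pos"]; T[:3,:3]=R.from_euler('xyz',o["tcp_rot"],degrees=True).as_matrix(); return T
def cam(n):
    P=pose(); im,d=optics.camera(n); i=optics.camera_info(n); K=np.array(i["camera_matrix"])
    if "mount" in i: T=P@np.array(i["mount"])
    else:
        T=np.eye(4);T[:3,3]=i["xyz"];a=np.array(i["attitude"]);T[:3,:3]=a if a.shape==(3,3) else R.from_euler('xyz',a,degrees=True).as_matrix()
    return im,d,K,T
def pts(d,K,T):
    v,u=np.mgrid[:d.shape[0],:d.shape[1]]
    p=np.stack([(u-K[0,2])/K[0,0]*d,(v-K[1,2])/K[1,1]*d,d],-1)
    w=p@T[:3,:3].T+T[:3,3]; w[d==0]=np.nan; return w
def save(n,im): cv2.imwrite(f"pics/{n}.png",im[...,::-1])
E
python3 - <<'E'
from h import *
ims=[]
for n in("scene","top"):
    im,d,K,T=cam(n); np.savez(f"/tmp/{n}.npz",im=im,d=d,K=K,T=T); ims.append(im); print(n,optics.camera_info(n))
    save(n,cv2.resize(im,(768,576)))
print(telemetry.get_obs())
E
```

```text
scene {'camera_matrix': array([[407.29730331,   0.        , 253.79703117],
       [  0.        , 407.29730331, 193.45469947],
       [  0.        ,   0.        ,   1.        ]]), 'xyz': array([0.01941527, 0.63475487, 0.74357606]), 'attitude': array([-128.58125417,   -0.24787866, -138.73255215])}
top {'camera_matrix': array([[439.0720137 ,   0.        , 255.89465552],
       [  0.        , 439.0720137 , 181.83743422],
       [  0.        ,   0.        ,   1.        ]]), 'xyz': array([0.32919519, 0.03225472, 1.23644065]), 'attitude': array([-1.69259356e+02, -9.21532286e-02, -9.08833314e+01])}
{'time': 0.1, 'q': array([-6.54885140e+01,  5.00933935e+00,  1.00400069e+01,  9.50994295e+01,
        1.15750390e-03,  9.00000908e+01]), 'qd': array([ 0.01082344, -0.08045657,  0.12213558, -0.04584155, -0.02552079,
       -0.0010823 ]), 'joint_efforts': array([-5.48283260e-04, -5.21560657e+01,  4.65651906e+01,  1.60412496e-02,
        2.91159063e-05, -1.56530814e-05]), 'ee_pos': array([ 0.22809485, -0.50022776,  0.20914971]), 'tcp_rot': array([-1.79931238e+02, -1.15739406e-03,  2.45113938e+01]), 'wrist_force': array([ 0.2101309 ,  0.29242144, -0.44398172]), 'torque': array([-0.004485  ,  0.02728291,  0.01373174]), 'opening': 0.08557257240264365}
```

View pics/scene.png

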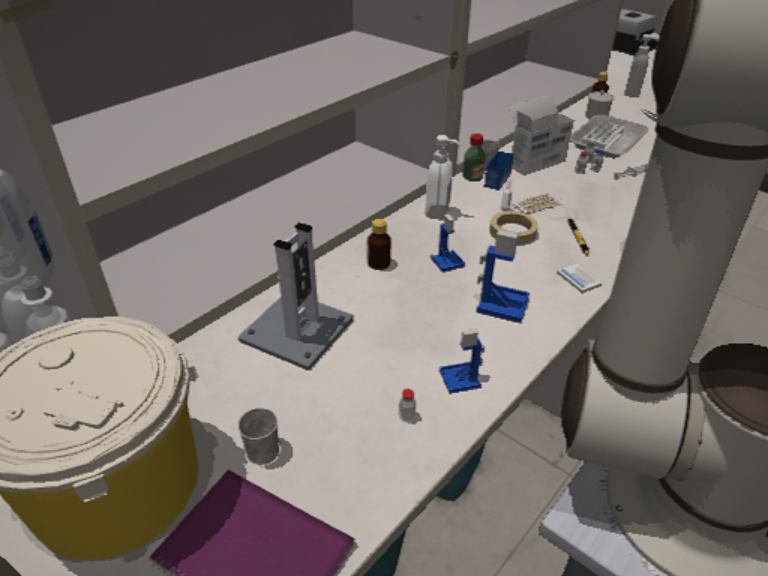

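View pics/top.png

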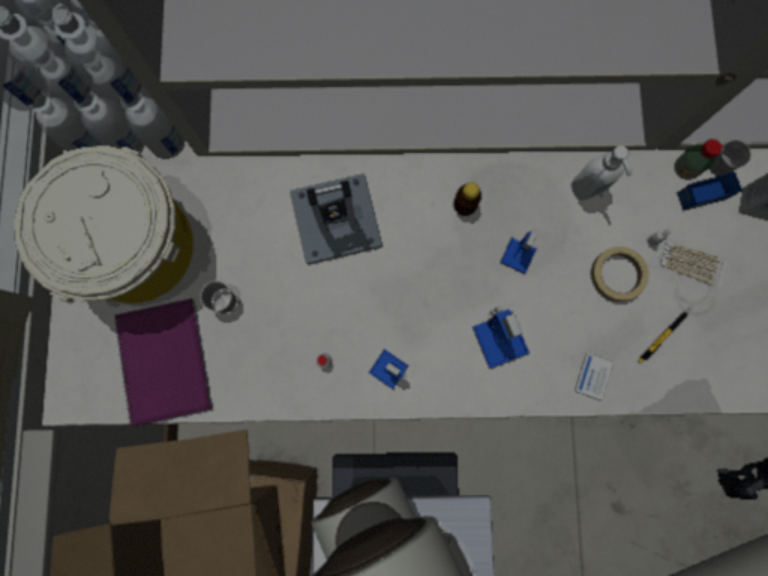

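```bash
python3 - <<'E'
from h import *
C={}
for n in("scene","top"):
    f=np.load(f"/tmp/{n}.npz"); im,d,K,T=[f[k] for k in("im","d","K","T")]; w=pts(d,K,T); hsv=cv2.cvtColor(im,cv2.COLOR_RGB2HSV)
    m=cv2.inRange(hsv,(105,150,50),(125,255,255)); c,l,s,ce=cv2.connectedComponentsWithStats(m)
    print(n)
    for i in range(1,c):
        if s[i,4]<60: continue
        p=w[l==i]; p=p[~np.isnan(p[:,0])]
        print(s[i],ce[i].round(),np.nanmedian(p,0).round(3),p.min(0).round(3),p.max(0).round(3))
        lo=p[p[:,2]<.03]
        if len(lo)>20: print('  tray rect',cv2.minAreaRect((lo[:,:2]*1000).astype(np.float32)))
        hi=p[(p[:,2]>.05)]
        if len(hi)>10: print('  spine',hi.mean(0).round(4),cv2.minAreaRect((hi[:,:2]*1000).astype(np.float32)))
    # stand plate & uprights
    reg=(w[...,0]>.4)&(w[...,0]<.75)&(w[...,1]>0.03)&(w[...,1]<.32)
    pl=reg&(abs(w[...,2]-.012)<.006)&(hsv[...,2]<150)
    c,l,s,ce=cv2.connectedComponentsWithStats(pl.astype(np.uint8)); i=1+s[1:,4].argmax()
    print('plate',s[i],cv2.minAreaRect((w[l==i][:,:2]*1000).astype(np.float32)))
    up=reg&(w[...,2]>.05)&(w[...,2]<.23); q=w[up]; print('posts',len(q),cv2.minAreaRect((q[:,:2]*1000).astype(np.float32)),q.mean(0),q.max(0))
    tp=q[q[:,2]>.195]; print(' tops',len(tp),cv2.minAreaRect((tp[:,:2]*1000).astype(np.float32)))
    # white fin of big
    mm=(w[...,2]>.1)&(w[...,2]<.2)&(w[...,0]>.25)&(w[...,0]<.5)&(w[...,1]<-.02)&(w[...,1]>-.3)&(hsv[...,1]<60)
    q=w[mm]; 
    if len(q)>5: print('fin',len(q),q.mean(0).round(4),q.min(0).round(3),q.max(0).round(3)); q=q[q[:,2]>q[:,2].max()-.008]; print(cv2.minAreaRect((q[:,:2]*1000).astype(np.float32)))
a=np.load("/tmp/scene.npz")["im"]
A=cv2.resize(a[130:270,280:370],(0,0),fx=4,fy=4,interpolation=2); B=cv2.resize(a[140:260,150:250],(400,480),interpolation=2); B=cv2.copyMakeBorder(B,0,80,0,0,0)
save("crop",np.hstack([A,B]))
E
```

```text
scene
[323 101  19  25 208] [332. 111.] [ 0.71  -0.615  0.041] [ 0.674 -0.647  0.004] [ 0.739 -0.544  0.06 ]
  tray rect ((706.2393798828125, -594.4512329101562), (41.36846923828125, 103.05172729492188), 14.602973937988281)
  spine [ 0.7025 -0.5962  0.0543] ((706.142822265625, -595.7264404296875), (40.716373443603516, 101.46551513671875), 15.01705551147461)
[288 149  22  32 257] [298. 170.] [ 0.597 -0.233  0.006] [ 0.558 -0.26  -0.   ] [ 0.623 -0.197  0.08 ]
  tray rect ((591.0189819335938, -228.36734008789062), (53.52688217163086, 56.74629211425781), 66.1780014038086)
  spine [ 0.6081 -0.231   0.0691] ((605.4089965820312, -228.71664428710938), (8.902931213378906, 26.609651565551758), 49.55200958251953)
[318 164  35  51 757] [334. 196.] [ 0.436 -0.174  0.009] [ 0.379 -0.236  0.001] [ 0.473 -0.136  0.126]
  tray rect ((429.8221435546875, -187.57859802246094), (80.9604263305664, 83.09976196289062), 20.03321075439453)
  spine [ 0.4543 -0.1684  0.0966] ((446.43145751953125, -171.21664428710938), (25.82462501525879, 47.15240478515625), 84.55621337890625)
[294 226  27  36 458] [308. 248.] 
[... 2237 characters left out ...]
47265625, 12.897636413574219), (30.968780517578125, 15.509379386901855), 55.70414352416992)
plate [ 193  119   62   57 1841] ((672.0728149414062, 119.84475708007812), (151.9524688720703, 149.852294921875), 12.837423324584961)
posts 604 ((560.762939453125, 208.2166290283203), (208.46876525878906, 284.6125183105469), 77.66475677490234) [0.64288559 0.12341854 0.15667855] [0.67976191 0.31965955 0.21602207]
 tops 174 ((659.4554443359375, 116.6546630859375), (27.874114990234375, 70.68148803710938), 12.82275104522705)
fin 131 [ 0.4476 -0.1802  0.15  ] [ 0.427 -0.195  0.101] [ 0.485 -0.162  0.164]
((444.5177307128906, -183.02557373046875), (33.87187957763672, 15.777669906616211), 19.136533737182617)
```

View pics/crop.png

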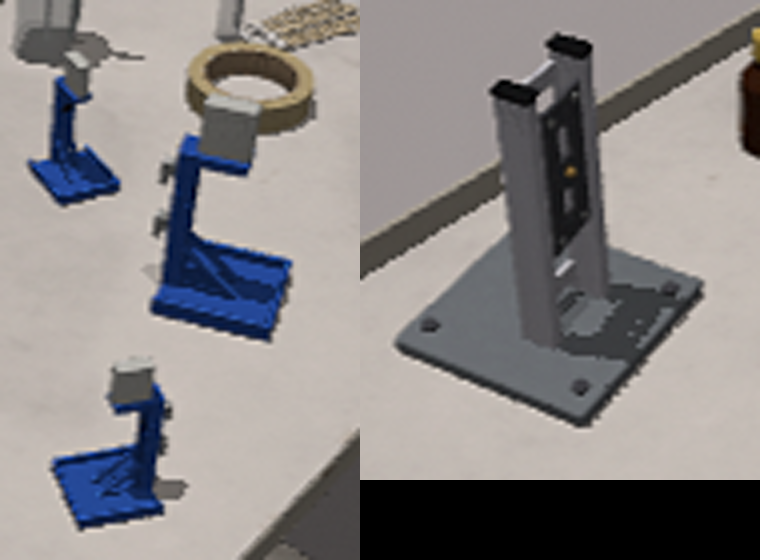

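Candidates in scene pixels: (298,170), (308,248) and (334,196). The shelf at (334,196) is the largest: its tray is 81 mm and its spine is tallest, and the crop confirms its tabs point left, away from the robot. The right half of the crop shows the strip with its two slots and the brass pin at about scene (202,183).

```bash
cat >> h.py <<'E'
def rows_to(p,yaw):
    """shift/turn in current tool axes to world TCP p, tool pointing down with tool x at yaw"""
    T=pose(); Rt=R.from_euler('xyz',[180,0,yaw],degrees=True).as_matrix()
    return (T[:3,:3].T@(np.array(p)-T[:3,3])).round(4), R.from_matrix(T[:3,:3].T@Rt).as_rotvec().round(4)
def pin(im,d,K,T,face=(.6463,.1143),yaw=13):
    hsv=cv2.cvtColor(im,cv2.COLOR_RGB2HSV); m=cv2.inRange(hsv,(10,110,70),(32,255,255)); 
    c,l,s,ce=cv2.connectedComponentsWithStats(m[165:205,185:220]); i=1+s[1:,4].argmax(); u=ce[i]+[185,165]
    r=T[:3,:3]@np.array([(u[0]-K[0,2])/K[0,0],(u[1]-K[1,2])/K[1,1],1]); n=np.array([np.cos(np.radians(yaw)),np.sin(np.radians(yaw)),0])
    t=n@(np.array([*face,0])-.004*n-T[:3,3])/(n@r); return s[i,4],u,T[:3,3]+t*r
E
python3 - <<'E'
from h import *
f=np.load("/tmp/scene.npz"); a=[f[k] for k in("im","d","K","T")]; print(pin(*a))
w=pts(*a[1:]); im=a[0]; n=np.array([np.cos(np.radians(13)),np.sin(np.radians(13))]); t=np.array([-n[1],n[0]])
for v in range(164,205,5):
    print(v,[(u,*(np.array([(w[v,u,:2]-[.6463,.1143])@n,(w[v,u,:2]-[.6463,.1143])@t,w[v,u,2]])*1000).round(0),int(im[v,u].mean())) for u in range(192,212,3)])
f=np.load("/tmp/top.npz"); w=pts(f['d'],f['K'],f['T']); q=w[(w[...,2]>.15)&(w[...,1]<.5)&(w[...,1]>-.3)&(w[...,0]>.68)]; print('furn',q.min(0),np.percentile(q,[1,5,50],axis=0).round(3))
print(optics.camera_info("wrist"))
print(rows_to([.4435,-.1835,.2],20)); print(rows_to([.4435,-.1835,.123],20))
E
```

```text
(np.int32(5), array([202.2, 182.6]), array([0.64226536, 0.1139943 , 0.1372991 ]))
164 [(192, np.float64(-1.0), np.float64(29.0), np.float64(209.0), 13), (195, np.float64(156.0), np.float64(-183.0), np.float64(30.0), 160), (198, np.float64(21.0), np.float64(-23.0), np.float64(171.0), 107), (201, np.float64(1.0), np.float64(-7.0), np.float64(186.0), 30), (204, np.float64(2.0), np.float64(-21.0), np.float64(178.0), 38), (207, np.float64(-2.0), np.float64(-29.0), np.float64(175.0), 71), (210, np.float64(116.0), np.float64(-206.0), np.float64(29.0), 159)]
169 [(192, np.float64(2.0), np.float64(27.0), np.float64(193.0), 73), (195, np.float64(-3.0), np.float64(22.0), np.float64(191.0), 38), (198, np.float64(-2.0), np.float64(10.0), np.float64(183.0), 29), (201, np.float64(1.0), np.float64(-7.0), np.float64(172.0), 25), (204, np.float64(0.0), np.float64(-17.0), np.float64(166.0), 20), (207, np.float64(-1.0), np.float64(-28.0), np.float64(159.0), 78), (210, np.float64(112.0), np.float64(-198.0), np.float64(16.0), 69)]
174 [(192, np.float64(-2.0), np.float64(34.0), np.float64(184.0), 82), (195
[... 3267 characters left out ...]
.207]
 [ 0.841  0.161  0.316]]
{'camera_matrix': array([[295.76648657,   0.        , 256.06033583],
       [  0.        , 295.76648657, 190.7878204 ],
       [  0.        ,   0.        ,   1.        ]]), 'mount': array([[ 3.92705848e-04, -9.56857380e-01, -2.90557740e-01,
         7.40845518e-02],
       [ 9.99999923e-01,  3.67787847e-04,  1.40369006e-04,
        -7.36871267e-04],
       [-2.74495139e-05, -2.90557772e-01,  9.56857450e-01,
        -1.64486740e-01],
       [ 0.00000000e+00,  0.00000000e+00,  0.00000000e+00,
         1.00000000e+00]])}
(array([ 0.3274, -0.1988,  0.0094]), array([-0.0012,  0.    ,  0.0787]))
(array([ 0.3274, -0.1987,  0.0864]), array([-0.0012,  0.    ,  0.0787]))
```

```bash
python3 -m inch '[[0.0327,-0.02,0,0,0,0,0.5],[0.072,-0.044,0,0,0,0.01,0.5],[0.107,-0.065,0.001,0,0,0.03,0.5],[0.142,-0.086,0.002,0,0,0.04,0.5],[0.177,-0.107,0.003,0,0,0.05,0.5],[0.212,-0.129,0.005,0,0,0.06,0.5],[0.247,-0.15,0.006,0,0,0.07,0.5],[0.28,-0.17,0.007,0,0,0.078,0.5],[0.305,-0.185,0.008,0,0,0.078,0.5],[0.32,-0.194,0.009,0,0,0.078,0.5],[0.327,-0.199,0.009,0,0,0.078,0.5],[0.327,-0.199,0.009,0,0,0.078,0.5]]' 40
python3 - <<'E'
from h import *
im,d,K,T=cam("wrist"); save("w1",im); w=pts(d,K,T); hsv=cv2.cvtColor(im,cv2.COLOR_RGB2HSV)
m=(w[...,2]>.154)&(w[...,2]<.166)&(hsv[...,1]<60)&(abs(w[...,0]-.4435)<.04)&(abs(w[...,1]+.1835)<.035)
q=w[m]; print(len(q),q.mean(0),cv2.minAreaRect((q[:,:2]*1000).astype(np.float32)))
b=cv2.inRange(hsv,(105,150,30),(125,255,255))>0
q=w[b&(w[...,2]<.03)&(w[...,2]>-.01)&(np.hypot(w[...,0]-.43,w[...,1]+.187)<.08)]; print(cv2.minAreaRect((q[:,:2]*1000).astype(np.float32)))
print(rows_to([.4435,-.1835,.123],20))
E
```

```text
time: 1.1
ee_pos: [0.4436, -0.1825, 0.2004]
tcp_rot: [-180.0, 0.0, 20.2]
wrist_force: [-0.3, 0.7, 0.6]
opening: 0.0427
943 [ 0.44325886 -0.18477084  0.15983916] ((442.5252990722656, -185.3439178466797), (35.30814743041992, 15.231579780578613), 20.212757110595703)
((431.14373779296875, -189.11328125), (82.58718872070312, 76.81343078613281), 20.8699951171875)
(array([0.0004, 0.0002, 0.0776]), array([-0.0002,  0.0006,  0.0021]))
```

View pics/w1.png

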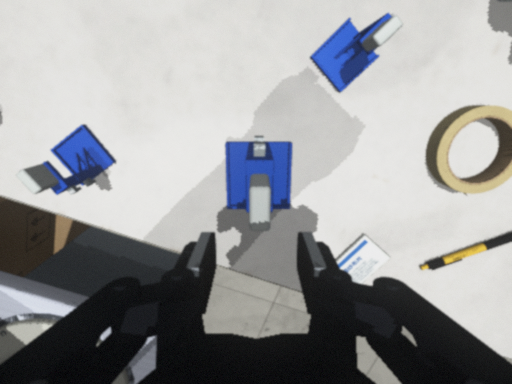

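The wrist view shows the large shelf centred, with its fin at pixel (259,200) and the upper tab at (258,140), and the fingers straddling it. The fin measures (0.4428, -0.185) with a yaw of 20.2°. Now I'll descend and grasp.

```bash
python3 -m inch '[[-0.001,0.002,0.02,0,0,0,0.5],[-0.0015,0.002,0.05,0,0,0,0.5],[-0.0015,0.002,0.07,0,0,0,0.5],[-0.0015,0.002,0.077,0,0,0,0.5],[-0.0015,0.002,0.077,0,0,0,0.5],[-0.0015,0.002,0.077,0,0,0,1],[-0.0015,0.002,0.077,0,0,0,1],[-0.0015,0.002,0.077,0,0,0,1],[-0.0015,0.002,0.077,0,0,0,1],[-0.0015,0.002,0.077,0,0,0,1],[-0.0015,0.002,0.077,0,0,0,1],[-0.0015,0.002,0.077,0,0,0,1]]' 90
python3 - <<'E'
from h import *
P=pose(); g=np.array([.4428,-.185,.14]); o=P[:3,3]; print("TCP->fin in tool",P[:3,:3].T@(g-o))
# pre-insert: fin centre 60mm before face, height pin 137.3+57.5+10.5 ; yaw 13
n=np.array([np.cos(np.radians(13)),np.sin(np.radians(13))]); f=np.array([.6463,.1143])
for back in(.03+.011+.05,):
    fx=f-n*back; z=.1373+.0575+.0105-.14+o[2]; off=P[:3,:3].T@(g-o)
    tcp=np.r_[fx-n*off[0]-np.array([n[1],-n[0]])*off[1],z]; print(tcp,rows_to(tcp,13))
E
```

```text
time: 2.15
ee_pos: [0.4432, -0.1863, 0.1256]
tcp_rot: [179.9, -0.1, 20.1]
wrist_force: [-0.5, 1.3, 7.1]
opening: 0.0135
TCP->fin in tool [ 9.46342079e-05 -1.32585687e-03 -1.43642019e-02]
[0.55783837 0.09251629 0.19093794] (array([ 0.2034, -0.2225, -0.0653]), array([ 0.0016, -0.0022,  0.1232]))
```

```bash
python3 -m inch '[[0,0,-0.015,0,0,0,1],[0,0,-0.045,0,0,0,1],[0.01,-0.01,-0.065,0,0,0,1],[0.03,-0.033,-0.067,0,0,0.02,1],[0.055,-0.06,-0.067,0,0,0.04,1],[0.08,-0.088,-0.067,0,0,0.06,1],[0.105,-0.115,-0.067,0,0,0.08,1],[0.13,-0.143,-0.067,0,0,0.1,1],[0.155,-0.17,-0.067,0,0,0.12,1],[0.18,-0.198,-0.067,0,0,0.123,1],[0.197,-0.216,-0.067,0,0,0.123,1],[0.203,-0.222,-0.067,0,0,0.123,1]]' 90
python3 -m inch '[[0,0,0,0,0,0,1],[0,0,0,0,0,0,1],[0,0,0,0,0,0,1]]'
python3 - <<'E'
from h import *
o=telemetry.get_obs(); print(o["ee_pos"],o["tcp_rot"],o["wrist_force"],o["opening"])
im,d,K,T=cam("scene"); np.savez("/tmp/s2.npz",im=im,d=d,K=K,T=T)
A=cv2.resize(im[100:270,150:300],(600,600),interpolation=cv2.INTER_CUBIC); save("s2",A)
w=pts(d,K,T); hsv=cv2.cvtColor(im,cv2.COLOR_RGB2HSV); b=(cv2.inRange(hsv,(105,150,30),(125,255,255))>0)&(w[...,0]>.45)&(w[...,1]>.02)&(w[...,1]<.2)
q=w[b]; print(len(q),q.min(0),q.max(0)); t=q[q[:,2]<q[:,2].min()+.025]; print(cv2.minAreaRect((t[:,:2]*1000).astype(np.float32)))
E
```

```text
time: 3.15
ee_pos: [0.558, 0.0954, 0.1905]
tcp_rot: [-180.0, -0.0, 13.2]
wrist_force: [1.6, -0.3, -1.7]
opening: 0.0135
time: 3.4
ee_pos: [0.5568, 0.0909, 0.1911]
tcp_rot: [180.0, 0.0, 12.9]
wrist_force: [-0.0, -0.9, -0.9]
opening: 0.0135
[0.55679489 0.090882   0.19107369] [1.79978365e+02 2.02735565e-03 1.29434898e+01] [-0.02117287 -0.89808884 -0.93421552] 0.013514535536566152
1123 [0.49503192 0.04571861 0.06658579] [0.58963694 0.13881901 0.18600895]
((542.810302734375, 91.70616149902344), (83.90567779541016, 82.19190979003906), 11.348671913146973)
```

View pics/s2.png

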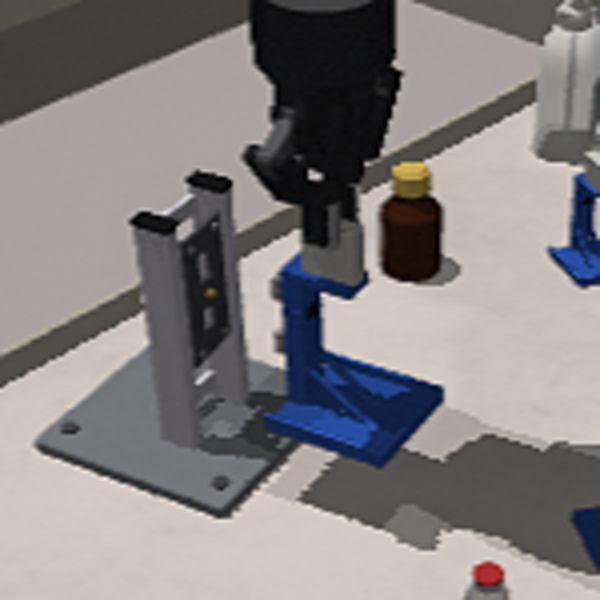

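The picture shows the shelf held upright in front of the stand. The pin is at crop (210,293) and the tabs at crop (278,287) and (280,342), facing the strip. Next I'll measure lateral offset and yaw from the wrist camera.

```bash
python3 - <<'E'
from h import *
im,d,K,T=cam("wrist"); np.savez("/tmp/w2.npz",im=im,d=d,K=K,T=T); save("w2",cv2.resize(im,(768,576)))
w=pts(d,K,T); hsv=cv2.cvtColor(im,cv2.COLOR_RGB2HSV)
def st(q): # stand frame
    n=np.array([np.cos(np.radians(13)),np.sin(np.radians(13))]); r=q[:,:2]-[.6463,.1143]; return np.c_[r@n,r@np.array([-n[1],n[0]]),q[:,2]]*1000
b=cv2.inRange(hsv,(105,150,20),(125,255,255))>0; near=np.hypot(w[...,0]-.57,w[...,1]-.095)<.1
for nm,m in(("blue low",b&near&(w[...,2]<.1)),("blue high",b&near&(w[...,2]>.15)),("post tops",(w[...,2]>.2)&(w[...,2]<.22)&(np.hypot(w[...,0]-.65,w[...,1]-.115)<.07)),("tab",(~b)&near&(w[...,2]>.1)&(w[...,2]<.175)&(hsv[...,1]<70))):
    q=st(w[m]); 
    if len(q)>5: print(nm,len(q),q.mean(0).round(1),q.min(0).round(1),q.max(0).round(1),cv2.minAreaRect(q[:,:2].astype(np.float32)))
im,d,K,T=cam("top"); w=pts(d,K,T); hsv=cv2.cvtColor(im,cv2.COLOR_RGB2HSV); b=cv2.inRange(hsv,(105,150,20),(125,255,255))>0
q=st(w[b&(w[...,0]>.45)&(w[...,1]>.02)&(w[...,1]<.17)&(w[...,2]<.1)]);print("top tray",len(q),q.min(0).round(1),q.max(0).round(1),cv2.minAreaRect(q[:,:2].astype(np.float32)))
q=st(w[(w[...,2]>.2)&(w[...,2]<.22)&(np.hypot(w[...,0]-.65,w[...,1]-.115)<.07)]);print("top posts",len(q),cv2.minAreaRect(q[:,:2].astype(np.float32)))
E
```

```text
blue low 3365 [-100.8   -0.9   73.4] [-145.4  -40.1   69.6] [-62.9  37.6  99.5] ((-104.14332580566406, -1.2681884765625), (82.41093444824219, 77.61580657958984), 0.05688932538032532)
blue high 1356 [-70.5  -2.2 182.7] [-103.   -14.1  150.3] [-62.8  10.  250.8] ((-82.88114166259766, -2.0394906997680664), (24.133651733398438, 40.177978515625), 89.84281158447266)
post tops 4343 [  9.9  -2.1 211. ] [ -3.8 -37.8 200. ] [ 23.2  33.7 213.7] ((9.736268043518066, -2.0296669006347656), (71.46102905273438, 26.916362762451172), 89.92150115966797)
tab 1727 [-12.4  -2.3 147.8] [-65.5 -35.4 100.3] [ 18.8  30.3 175. ] ((-15.887060165405273, -8.210399627685547), (85.95521545410156, 60.59760284423828), 22.719402313232422)Traceback (most recent call last):
  File "<stdin>", line 11, in <module>
    return umr_minimum(a, axis, None, out, keepdims, initial, where)
ValueError: zero-size array to reduction operation minimum which has no identity
```

View pics/w2.png

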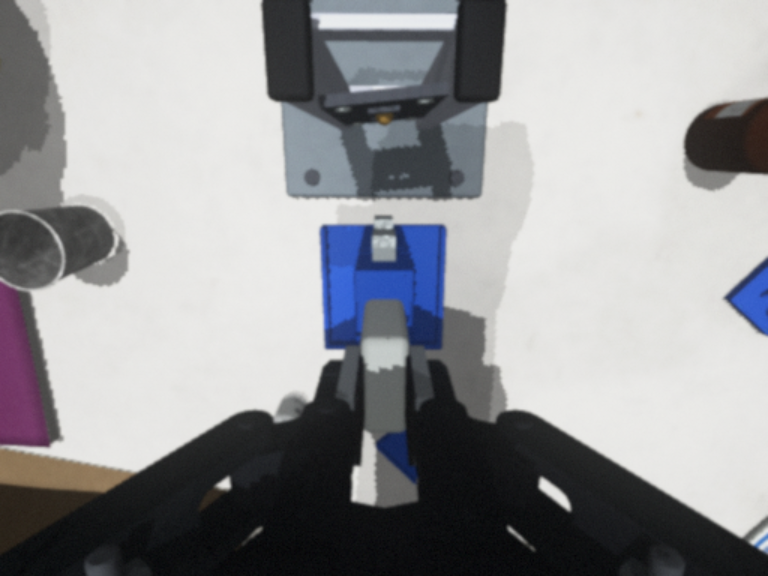

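```bash
python3 - <<'E'
from h import *
n=np.array([np.cos(np.radians(13)),np.sin(np.radians(13)),0])
for f,roi in(("w2",(70,92,245,270)),("s2",(172,192,195,210)),("scene",(172,192,195,210))):
    z=np.load(f"/tmp/{f}.npz"); im,d,K,T=[z[k] for k in("im","d","K","T")]
    a,b,c,e=roi; p=im[a:b,c:e].astype(float); wt=np.clip(p[...,0]-p[...,2]-18,0,None); v,u=np.mgrid[a:b,c:e]
    u0,v0=(u*wt).sum()/wt.sum(),(v*wt).sum()/wt.sum()
    r=T[:3,:3]@np.array([(u0-K[0,2])/K[0,0],(v0-K[1,2])/K[1,1],1]); 
    for off in(-.0005-.004,): 
        t=n@(np.array([.6463,.1143,0])+off*n-T[:3,3])/(n@r); P=T[:3,3]+t*r; print(f,(wt>0).sum(),u0.round(2),v0.round(2),P.round(4),"lat",((P[:2]-[.6463,.1143])@[-n[1],n[0]]).round(4), "dz per mm off",(r[2]/(n@r)).round(2))
    w=pts(d,K,T)
    if f=="w2":
        q=w[a:b,c:e].reshape(-1,3); s=np.c_[(q[:,:2]-[.6463,.1143])@n[:2],(q[:,:2]-[.6463,.1143])@[-n[1],n[0]],q[:,2]]*1000; s=s.reshape(b-a,e-c,3)
        for vv in range(0,b-a,2): print(a+vv,s[vv,11].round(1),im[a+vv,256])
E
```

```text
w2 63 255.76 78.89 [0.6424 0.1113 0.1458] lat -0.002 dz per mm off -14.88
70 [ -1.6  -2.2 173.5] [44 45 49]
72 [ -0.4  -2.2 148.2] [83 85 93]
74 [ -1.5  -2.2 146.7] [68 69 74]
76 [ -2.2  -2.2 139.7] [75 62 41]
78 [ -3.5  -2.2 139.3] [130 104  59]
80 [ -4.8  -2.2 139.7] [135 107  60]
82 [ -6.   -2.2 137.8] [93 78 56]
84 [-0.8 -2.2 12.3] [123 132 137]
86 [-2.8 -2.2 12.2] [137 149 158]
88 [-4.9 -2.2 11.9] [138 148 157]
90 [-7.  -2.2 12.3] [135 148 154]
s2 7 202.14 182.42 [0.6416 0.1147 0.1386] lat 0.0015 dz per mm off -1.24
scene 7 202.13 182.38 [0.6416 0.1147 0.1387] lat 0.0015 dz per mm off -1.24
```

```bash
python3 - <<'E'
from h import *
n=np.array([np.cos(np.radians(13)),np.sin(np.radians(13))])
z=np.load("/tmp/w2.npz"); w=pts(z["d"],z["K"],z["T"]); im=z["im"]
for v in range(140,180,2):
    q=w[v,256]; print(v,(((q[:2]-[.6463,.1143])@n)*1000).round(1),(q[2]*1000).round(1),im[v,256])
z=np.load("/tmp/s2.npz"); w=pts(z["d"],z["K"],z["T"]); im=z["im"]; hsv=cv2.cvtColor(im,cv2.COLOR_RGB2HSV)
s=np.stack([(w[...,:2]-[.6463,.1143])@n,(w[...,:2]-[.6463,.1143])@[-n[1],n[0]],w[...,2]],-1)*1000
m=(abs(s[...,0]+57)<7)&(abs(s[...,1])<12)&(s[...,2]>60)&(s[...,2]<190)&(hsv[...,1]<120)
for v in range(174,206):
    u=np.where(m[v])[0]
    if len(u): print(v,u.min(),u.max(),s[v,u].mean(0).round(1))
# tray bottom edge
b=cv2.inRange(hsv,(105,150,20),(125,255,255))>0; q=s[b&(s[...,2]>55)&(s[...,2]<90)&(s[...,1]>36)]; print("side",len(q),np.percentile(q[:,2],[0,2,50,98,100]).round(1))
E
```

```text
140 -63.1 0.4 [206 206 203]
142 -65.4 0.6 [197 197 194]
144 -52.2 113.4 [107 109 111]
146 -52.3 123.8 [156 162 166]
148 -53.7 124.8 [170 179 181]
150 -55.3 124.4 [164 171 174]
152 -52.2 153.1 [129 136 138]
154 -52.0 162.1 [81 86 89]
156 -52.2 168.3 [120 127 130]
158 -53.2 170.2 [184 191 193]
160 -54.4 170.2 [176 183 186]
162 -55.7 170.3 [192 200 201]
164 -56.9 170.6 [178 186 188]
166 -58.5 169.4 [150 157 161]
168 -59.8 169.4 [149 157 160]
170 -61.0 170.0 [147 155 159]
172 -62.2 170.2 [142 151 155]
174 -63.0 172.4 [ 71  85 114]
176 -63.3 176.7 [33 46 97]
178 -63.0 182.6 [32 47 97]
175 220 220 [-61.4   5.7 183.7]
177 219 219 [-52.7  -2.6 169.5]
178 218 219 [-52.5  -0.5 167.8]
179 217 219 [-53.2   3.  167.4]
180 217 219 [-53.7   4.  165.3]
181 217 219 [-53.7   4.2 162.4]
182 218 219 [-54.8   4.  159.7]
183 218 219 [-54.8   4.2 156.9]
184 218 219 [-54.    3.3 152.9]
185 219 220 [-59.9   8.1 155.3]
186 220 220 [-63.3  11.2 155.6]
187 220 220 [-61.9   9.5 151. ]
188 220 220 [-63.5  11.9 150.2]
189 220 220 [-63.2  11.8 147. ]
190 220 220 [-62.3  10.8 142.9]
191 220 221 [-63.3  10.4 140. ]
192 220 220 [-62.   10.9 136.8]
193 220 220 [-52.8  -2.5 120.9]
194 218 220 [-54.    3.8 122.7]
195 218 220 [-54.6   5.  120.6]
196 218 220 [-53.8   4.2 116.6]
197 218 220 [-54.5   5.3 114.5]
198 219 220 [-54.7   3.8 110.3]
199 219 220 [-54.6   4.  107.3]
201 221 221 [-63.6  11.3 109.7]
203 221 221 [-63.3  11.3 103.3]
205 221 221 [-63.2  11.6  97.1]
side 133 [66.6 67.8 75.3 80.6 81.6]
```

Lateral position and yaw agree within about 0.5 mm and 0.2°. By the wrist camera the hole sits at 148.3 mm and the pin at about 135.5 to 137 mm, so I'll lower 1.5 mm and push in slowly.

```bash
python3 -m inch '[[0.01,0,0.001,0,0,0,1],[0.025,0,0.0015,0,0,0,1],[0.038,0,0.0015,0,0,0,1],[0.045,0,0.0015,0,0,0,1],[0.047,0,0.0015,0,0,0,1],[0.047,0,0.0015,0,0,0,1],[0.047,0,0.0015,0,0,0,1]]'
python3 -m inch '[[0.001,0,0,0,0,0,1],[0.002,0,0,0,0,0,1],[0.003,0,0,0,0,0,1],[0.004,0,0,0,0,0,1],[0.005,0,0,0,0,0,1],[0.006,0,0,0,0,0,1],[0.007,0,0,0,0,0,1],[0.007,0,0,0,0,0,1]]'
```

```text
time: 4.13
ee_pos: [0.6026, 0.1024, 0.1892]
tcp_rot: [-180.0, 0.0, 13.0]
wrist_force: [-0.6, 0.2, -1.7]
opening: 0.0136
time: 4.8
ee_pos: [0.6098, 0.1042, 0.1892]
tcp_rot: [-180.0, 0.0, 13.0]
wrist_force: [0.3, 0.1, -1.5]
opening: 0.0137
```

The tips are past the strip face by about 2 mm with no contact force, so they are in the slots. Next I'll push on against the pin.

```bash
python3 -m inch '[[0.001,0,0,0,0,0,1],[0.002,0,0,0,0,0,1],[0.003,0,0,0,0,0,1],[0.004,0,0,0,0,0,1],[0.005,0,0,0,0,0,1],[0.005,0,0,0,0,0,1]]'
python3 -m inch '[[0.001,0,0,0,0,0,1],[0.002,0,0,0,0,0,1],[0.002,0,0,0,0,0,1]]'
```

```text
time: 5.3
ee_pos: [0.6143, 0.1053, 0.1892]
tcp_rot: [-180.0, 0.0, 13.0]
wrist_force: [-3.2, -1.1, -0.1]
opening: 0.0137
time: 5.55
ee_pos: [0.616, 0.1057, 0.1892]
tcp_rot: [-180.0, 0.1, 13.0]
wrist_force: [-5.5, -0.6, 0.2]
opening: 0.0135
```

```bash
python3 -m inch '[[0.0005,0,0,0,0,0,1],[0.001,0,0,0,0,0,1],[0.001,0,0,0,0,0,1]]'; python3 -m inch '[[0.0005,0,0,0,0,0,1],[0.001,0,0,0,0,0,1],[0.001,0,0,0,0,0,1]]'
```

```text
time: 5.8
ee_pos: [0.6162, 0.1057, 0.1893]
tcp_rot: [-180.0, 0.1, 13.0]
wrist_force: [-9.3, -1.1, 1.8]
opening: 0.0132
time: 6.05
ee_pos: [0.6165, 0.1058, 0.1894]
tcp_rot: [180.0, 0.2, 13.0]
wrist_force: [-13.2, -3.5, 3.9]
opening: 0.0138
```

Pressing rose to 13 N and travel stopped at 61.3 mm, so the back looks flush on the strip. I'll relax slightly and then press down.

```bash
python3 -m inch '[[-0.0005,0,0,0,0,0,1],[-0.0005,0,0.001,0,0,0,1],[-0.0005,0,0.002,0,0,0,1],[-0.0005,0,0.003,0,0,0,1],[-0.0005,0,0.004,0,0,0,1],[-0.0005,0,0.005,0,0,0,1],[-0.0005,0,0.005,0,0,0,1]]'
```

```text
time: 6.63
ee_pos: [0.6162, 0.1054, 0.1849]
tcp_rot: [180.0, 0.2, 13.0]
wrist_force: [-13.4, -4.4, 4.8]
opening: 0.0134
```

```bash
python3 -m inch '[[0,0,0.001,0,0,0,1],[0,0,0.002,0,0,0,1],[0,0,0.003,0,0,0,1],[0,0,0.003,0,0,0,1]]'; python3 -m inch '[[0,0,0.001,0,0,0,1],[0,0,0.002,0,0,0,1],[0,0,0.002,0,0,0,1]]'
```

```text
time: 6.97
ee_pos: [0.6162, 0.1054, 0.1815]
tcp_rot: [180.0, 0.2, 13.0]
wrist_force: [-13.1, -4.1, 2.7]
opening: 0.0138
time: 7.22
ee_pos: [0.6162, 0.1054, 0.1799]
tcp_rot: [180.0, 0.2, 13.0]
wrist_force: [-13.7, -4.9, 5.2]
opening: 0.0135
```

```bash
python3 -m inch '[[-0.0005,0,0.001,0,0,0,1],[-0.0005,0,0.001,0,0,0,1]]'; python3 -m inch '[[0,0,0.001,0,0,0,1],[0,0,0.001,0,0,0,1]]'; python3 -m inch '[[0,0,0.001,0,0,0,1],[0,0,0.001,0,0,0,1]]'
```

```text
time: 7.38
ee_pos: [0.6161, 0.1054, 0.1793]
tcp_rot: [180.0, 0.1, 13.0]
wrist_force: [-12.9, -4.1, 6.1]
opening: 0.0139
time: 7.55
ee_pos: [0.6161, 0.1054, 0.1792]
tcp_rot: [180.0, 0.0, 13.0]
wrist_force: [-15.0, -5.3, 12.8]
opening: 0.0137
time: 7.72
ee_pos: [0.6161, 0.1053, 0.1792]
tcp_rot: [180.0, -0.0, 13.0]
wrist_force: [-16.2, -4.5, 16.7]
opening: 0.0136
```

Descent stopped after 10.2 mm, as expected for seated. I'll press a bit harder, then ease off and do a light lift test of the lock.

```bash
python3 -m inch '[[0,0,0.002,0,0,0,1],[0,0,0.002,0,0,0,1]]'; python3 -m inch '[[-0.001,0,-0.002,0,0,0,1],[-0.002,0,-0.004,0,0,0,1],[-0.002,0,-0.005,0,0,0,1],[-0.002,0,-0.005,0,0,0,1]]';  python3 -m inch '[[0,0,-0.001,0,0,0,1],[0,0,-0.002,0,0,0,1],[0,0,-0.002,0,0,0,1]]'
```

```text
time: 7.88
ee_pos: [0.6162, 0.1053, 0.179]
tcp_rot: [180.0, -0.1, 13.0]
wrist_force: [-19.4, -4.8, 26.8]
opening: 0.0136
time: 8.22
ee_pos: [0.6156, 0.1054, 0.1793]
tcp_rot: [180.0, -0.0, 13.0]
wrist_force: [-3.2, -1.7, 0.5]
opening: 0.0136
time: 8.47
ee_pos: [0.6156, 0.1055, 0.1808]
tcp_rot: [-180.0, 0.0, 13.0]
wrist_force: [-1.5, -2.0, -4.2]
opening: 0.0136
```

```bash
python3 -m inch '[[0,0,-0.001,0,0,0,1],[0,0,-0.002,0,0,0,1],[0,0,-0.002,0,0,0,1]]'
```

```text
time: 8.72
ee_pos: [0.6155, 0.1055, 0.1817]
tcp_rot: [-180.0, 0.1, 13.0]
wrist_force: [1.8, 0.1, -14.8]
opening: 0.0133
```

Lifting meets resistance after about 2 mm (-15 N), so the pin has locked. I'll lower again, release and retreat upward.

```bash
python3 -m inch '[[0,0,0.002,0,0,0,1],[0,0,0.0045,0,0,0,1],[0,0,0.0055,0,0,0,1],[0,0,0.0055,0,0,0,1]]'; python3 -m inch '[[0,0,-0.001,0,0,0,1],[0,0,-0.001,0,0,0,0.7],[0,0,-0.001,0,0,0,0.5],[0,0,-0.001,0,0,0,0.5],[0,0,-0.001,0,0,0,0.5],[0,0,-0.001,0,0,0,0.5],[0,0,-0.01,0,0,0,0.5],[0,0,-0.03,0,0,0,0.5],[0,0,-0.06,0,0,0,0.5],[-0.02,0,-0.09,0,0,0,0.5],[-0.05,0,-0.1,0,0,0,0.5],[-0.08,0,-0.1,0,0,0,0.5]]' 40
python3 -m inch '[[-0.04,0,0,0,0,0,0.5],[-0.08,0,0,0,0,0,0.5],[-0.1,0,0,0,0,0,0.5],[-0.1,0,0,0,0,0,0.5]]'
python3 - <<'E'
from h import *
im,d,K,T=cam("scene"); A=cv2.resize(im[110:260,140:240],(400,600),interpolation=cv2.INTER_CUBIC)
i2,d2,K2,T2=cam("wrist"); save("fin",np.hstack([A,cv2.copyMakeBorder(i2[:, 56:456],0,216,0,0,0)]))
w=pts(d,K,T); hsv=cv2.cvtColor(im,cv2.COLOR_RGB2HSV); n=np.array([np.cos(np.radians(13)),np.sin(np.radians(13))])
s=np.stack([(w[...,:2]-[.6463,.1143])@n,(w[...,:2]-[.6463,.1143])@[-n[1],n[0]],w[...,2]],-1)*1000
b=(cv2.inRange(hsv,(105,150,20),(125,255,255))>0)&(w[...,0]>.5)&(w[...,1]>.02)&(w[...,1]<.2); q=s[b]; print(len(q),np.percentile(q,[1,99],axis=0).round(1))
t=s[b&(s[...,2]<75)]; print(cv2.minAreaRect(t[:,:2].astype(np.float32)))
E
```

```text
time: 9.05
ee_pos: [0.6155, 0.1055, 0.179]
tcp_rot: [180.0, -0.1, 13.0]
wrist_force: [-4.4, -2.0, 1.9]
opening: 0.013
time: 10.05
ee_pos: [0.5378, 0.0876, 0.2812]
tcp_rot: [180.0, -0.3, 13.0]
wrist_force: [0.1, -0.4, 1.6]
opening: 0.0426
time: 10.38
ee_pos: [0.4371, 0.0644, 0.2804]
tcp_rot: [180.0, -0.2, 13.0]
wrist_force: [0.6, -0.4, 0.4]
opening: 0.0431
1099 [[-85.8 -36.7  55.6]
 [ -3.8  42.3 173.2]]
((-44.91468811035156, 1.9650688171386719), (83.22802734375, 83.56475830078125), 89.22489166259766)
```

View pics/fin.png

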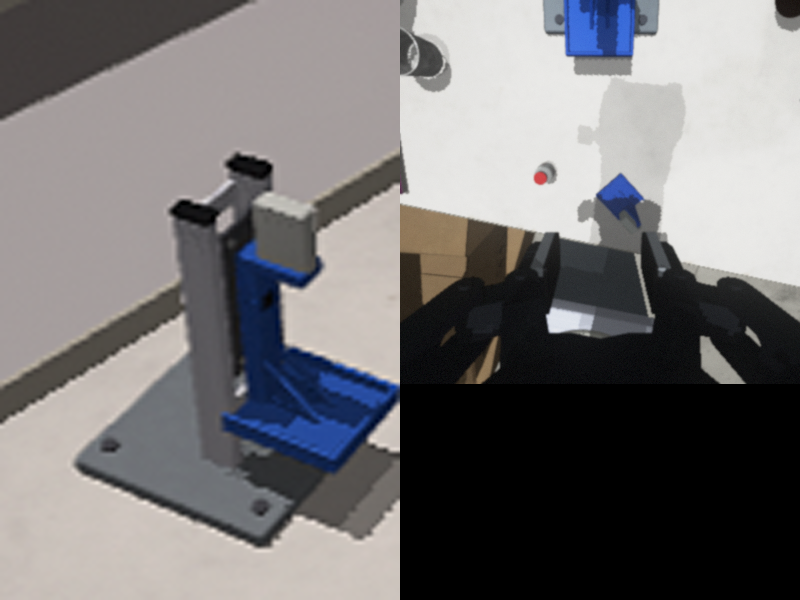

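```bash
python3 -c "
from h import *
print(telemetry.get_obs()['wrist_force']); print(order.job_done())"
```

```text
[ 0.39462754  0.53835045 -0.26167112]
the job is handed in; nothing more can be done
None
```

The largest blue shelf is mounted on the slotted stand, released, and the job is handed in at about 10.5 s on the robot's clock.

**Insertion:** I gripped the white fin, lined the shelf up with the strip, and the tabs entered both slots without touching the edges. The pin pushed back with about 3 to 5 N until the shelf's back met the strip.

**Seating:** I pressed down 10.2 mm to a firm stop, with about 27 N at most.

**Last checks:**
- **Lock:** a test lift stopped after about 2 mm at 15 N, so the pin is in the shelf's hole. I then lowered it back before letting go. I could not see the pin itself, so the lock is judged by feel only.
- **Position:** the final picture shows the shelf hanging level and square on the strip. Its underside is about 11 mm lower than before pressing, and the gripper is clear.
- **Bystanders:** the arm never went near the red-capped vial, the cup or the bottle. The vial and cup are upright in the last pictures; the bottle was barely in view. I did not measure their positions again.

**Disagreement:** the cameras placed the pin at different heights, about 135.5 mm (wrist) and 138.6 mm (scene). I aimed between the two, and that worked the first time.

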